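# Test a bayonet lamp in the sprung socket

## Robot

A 6-joint arm with a two-finger parallel gripper is mounted at the origin on the work surface. World frame = base frame: x ahead of the robot, y to its left, z up, the work surface at z = 0. Lengths are in m, angles in rad, forces in N, time in s.
With the tool pointing down it reaches from about 0.35 to 0.95 m from the base axis. Payload 17.4 kg.
Tool frame: the origin (TCP) lies between the finger pads; the fingertips stand 19 mm ahead of it and the grasp point (between the pads) is the TCP; z points along the fingers, y is the line along which they close (so a half turn about z gives the same grasp; the last joint's range is limited). The gripper opens to 93 mm and grips with 3 to 60 N. Pads are 15 mm wide; open, the fingers measure 128 mm over their backs; the gripper's body (75 mm by 188 mm) begins 65 mm behind the grasp point.
Start: joints at [1.098, 0.116, 1.442, -0, 1.584, -0.038], TCP at [0.284, 0.612, 0.238] pointing down, gripper open.
Joint ranges: [-2.83, 2.83], [-0.83, 2.19], [0.07, 2.5], [-1.14, 4.28], [0.01, 3], [-2.97, 2.97]. Speed limits (rad/s): [1.89, 1.89, 2.22, 3.14, 3.14, 3.14].

## Interface

Orientations are given as a 3x3 rotation matrix whose columns are the frame's x, y, z axes.
In Python, from workcell import monitor, camera, robot gives the robot as it stands.
- The arm moves only by the tool jog_arm, never from a script. Its argument "deltas" is a list of rows, each an object of numbers: "x", "y", "z": the shift along the tool's x, y, z in m; "rx", "ry", "rz": the turn, a rotation vector about the tool's x, y, z in degrees; "claw": the finger opening in m, from 0 to 0.093. A call has 1 to 8 rows; each row shifts and turns the commanded pose from where the row before left it, along the tool's axes as they then stand; what a row does not reach is not made up. A row lasts 1/12 s, in which the tool goes at most 41.7 mm and 7.16 degrees, less where a joint would pass 70% of its speed; a pose out of reach is approached as far as the arm can. A call is refused whole if a number of a shift passes 0.0417 or a number of a turn 7.16, either way. A call with a gripper value outside its range is refused whole. The fingers move at their own pace and stop on an object; the grip force is fixed at half the most. Time passes only in rows, so rows that do not move let the fingers close. It gives the time, the measured TCP pose, the force, the opening and the grip force at its end, in the units of the state.
- monitor.get_obs(): the state, without advancing time (a new reading comes with each control period).
- camera(name): name is "scene" or "top"; returns a dict with "pixels" (400x640x3 uint8, red, green, blue), "fov_y" (degrees; the focal length in pixels is half the picture's height over the tangent of half this angle, whatever the lens; pixels are square), "cx", "cy" (the principal point, pixels), "k1" (the pictures are not rectified: a ray, as slopes to the right and down, at radius r is drawn at 1 + k1 r^2 times it, then the intrinsics apply), "rvec" (rotation vector, rad) and "tvec" (3), from world to camera coordinates, as OpenCV has them. Camera axes: x right, y down, z forward; pixel columns grow to the right and rows downward; lengths in m; the calibration is good to about 2 mm. A picture is of the moment at which its call begins. There is no depth.
- robot.sign_off(): hands the job in; it is judged then, once.
The state is a dict: "clock": time; "joint_pos": joint angles; "qvel": joint speeds; "tau": joint torques, N m; "eef_pos": TCP position; "ee_rot": TCP orientation; "ft_force": force on the tool from outside, world axes, zero at the start; "torque": the same for the moment, N m; "grip_width": finger opening in m; "gripper_force": force on a finger pad.
Only numpy, scipy, OpenCV 4.12 (cv2) and the standard library are available. Lean on these libraries where they do the work, as an engineer would, in place of code of your own. Each camera call takes 0.05 s, during which the arm holds its last target. There are 200 camera calls.

## Task

Test the lamp with the blue lens: put its cap into the grey test socket with the lugs in the notches, push it fully down against the spring, and turn it a quarter turn clockwise (seen from above) to the stop. The socket springs back if let go, so finish still gripping the lamp, pressed fully down and turned to the stop; do not let go. Leave the other lamps and everything else where they stand.

Things in the scene. Friction and masses are not known exactly. Their poses are not given: they have to be found in the camera images.
- lamp_blue_grip (a point): lamp to test, 90 mm high, blue lens on top, upright on its cap. Point: centre of the white body, 53 mm above the cap's bottom. Body: 34 mm across its flats (along y: grip there), 44 along x, 30 to 76 mm above the cap's bottom. z up. Looks the same after half a turn. About 0.12 kg
- lamp_blue_foot (a point): centre of the bottom of the blue lamp's brass cap (diameter 25 mm, 30 high). Two opposite steel lugs point along +x and -x: tips 22 mm from the axis, 7 mm wide, 1 to 7 mm above this point; blue bands mark the body faces above the lugs. z up; axes as lamp_blue_grip
- socket_mouth (a point): test socket: grey fixed block 110 x 110 mm, steel top plate 5 mm thick, its upper face 60 mm above the table. Point: centre of the opening at the upper face. Opening 28 x 30 mm for the cap, plus two notches 12 mm wide reaching 24 mm out along +x and -x (red marks). z up. Green marks: where the lugs point after the quarter turn
- socket_seat (a point): centre of the sprung copper rotor's upper face inside the socket, at rest 8 mm below socket_mouth; the cap's bottom lands on it and four brass dogs, 5 mm high, take the lugs (gaps of 12 mm). From there the lamp must go at least 4 mm further down before its lugs are under the plate and free to turn; it moves with the rotor
- plunger (a joint): how far the rotor is pushed down, m: 0 at rest, 0.012 at its bottom stop; spring 3 N at 0 rising to 12 N at the stop
- rotor (a joint): how far the rotor is turned clockwise seen from above, rad: 0 at rest (dogs in line with the notches), 1.40 at its end stop; return spring 0.05 N m at 0 rising to 0.22 N m at the stop. Dogs have about 0.14 rad of play to the lugs, so the lamp itself turns about 1.5 rad
- lamp_amber_grip (a point): the same lamp with an amber-yellow lens and bands (leave alone); same grip point
- lamp_white_grip (a point): the same lamp with a white lens and bands (leave alone); same grip point
- dome: cream ceramic lantern dome with coloured glass windows, diameter 110, 161 high; origin under its centre (leave alone)
- stopper_blue: light blue glass stopper, diameter 40, 28 high; origin under its centre (leave alone)
- stopper_black: black glass stopper, diameter 40, 28 high; origin under its centre (leave alone)
- nugget: flat green glass nugget, diameter 42, 14 high; origin under its centre (leave alone)

How it is judged:
On the way, in this order (a step that is already met when the one before it is completed fails the run):
1. the blue lamp is lifted clear of the table, above the socket's height (height (world z) of lamp_blue_grip above 0.1 m), for 0.1 s.
2. its lugs are in the notches and it is pushed down past the plate, not yet turned (horizontal distance between lamp_blue_grip and socket_mouth below 0.01 m and angle between lamp_blue_grip's own z axis and vertical below 0.15 rad and z of lamp_blue_grip in the frame of socket_mouth below 0.044 m and value of joint plunger above 0.0045 m and value of joint rotor below 0.4 rad), for 0.05 s.
At the end, for the whole second after the job is handed in: The blue lamp stands upright (within 0.15 rad) in the socket, centred within 10 mm, pushed down at least 9 of the spring's 12 mm, with the rotor turned clockwise at least 1.2 of its 1.40 rad (lugs within 0.4 rad of the green marks), and the fingers still gripping the lamp (horizontal distance between lamp_blue_grip and socket_mouth below 0.01 m and angle between lamp_blue_grip's own z axis and vertical below 0.15 rad and z of lamp_blue_grip in the frame of socket_mouth below 0.044 m and value of joint plunger above 0.009 m and value of joint rotor above 1.2 rad and angle between the x axis of lamp_blue_grip and the y axis of socket_mouth, either way round below 0.4 rad and contact force between the fingers and lamp_blue above 1 N); the arm keeps its last pose, push and grip.
It fails at once if another lamp is moved by more than 30 mm (distance of any of lamp_amber_grip, lamp_white_grip from where it was at the start of the episode above 0.03 m).
It fails at once if the dome, a stopper or the nugget is moved by more than 30 mm (distance of any of dome, stopper_blue, stopper_black, nugget from where it was at the start of the episode above 0.03 m).
It also fails if it takes over 48 s, if anything falls off the work surface, if the arm or the gripper's body presses on something with over 40 N, if the wrist force passes 120 N, or if a joint passes its speed limit or range.

## Working session

There is one attempt and no reset: what is moved stays moved. The work goes in short steps, Python scripts to look and compute and a tool call to move; the robot and the scene stay as the last step left them, time stands still between calls to the robot, and variables do not carry over. Pictures are saved under pics/ and viewed, at most 10 in all, crops included, and the job is handed in when it is done.

Besides the shell and the picture viewer there is one more tool, called as name(argument=value, ...), one argument or row to a line, values as JSON. jog_arm: Moves the arm, as the interface text tells. Its arguments: {"type":"object","properties":{"deltas":{"type":"array"}},"required":["deltas"]}

```bash
mkdir -p pics
cat > h.py <<'E'
import numpy as np, cv2, pickle
from workcell import monitor, camera, robot
def shot(n,f):
    c=camera(n); cv2.imwrite(f'pics/{f}.png',c['pixels'][:,:,::-1]); pickle.dump(c,open(f'{f}.pkl','wb')); return c
def P(c):
    f=200/np.tan(np.radians(c['fov_y'])/2)
    return f,cv2.Rodrigues(np.array(c['rvec'],float))[0],np.array(c['tvec'],float).ravel()
def ray(c,u,v):
    f,R,t=P(c); d=np.array([(u-c['cx'])/f,(v-c['cy'])/f]); p=d.copy()
    for _ in range(30): p=d/(1+c['k1']*(p@p))
    return -R.T@t, R.T@np.array([p[0],p[1],1])
def onz(c,u,v,z):
    o,d=ray(c,u,v); return o+d*(z-o[2])/d[2]
def proj(c,X):
    f,R,t=P(c); q=R@np.array(X,float)+t; p=q[:2]/q[2]; p=p*(1+c['k1']*(p@p)); return p*f+[c['cx'],c['cy']]
def load(f): return pickle.load(open(f'{f}.pkl','rb'))
E
python3 - <<'E'
from h import *
for n in('scene','top'):
    c=shot(n,n+'0'); o,_=ray(c,320,200); print(n,o,c['fov_y'],c['k1'])
s=monitor.get_obs(); print(s)
E
```

```text
scene [ 1.15541626 -0.7399409   0.74611789] 47.454033282865694 -0.017578364474289256
top [ 0.44480021 -0.03680637  1.2937432 ] 45.07175906087559 -0.04472124357252993
{'clock': 0.1, 'joint_pos': array([ 1.09817002e+00,  1.16420962e-01,  1.44215756e+00, -3.10077549e-05,
        1.58405102e+00, -3.77929416e-02]), 'qvel': array([-0.00048696, -0.00102876, -0.00171703,  0.00037819,  0.00196434,
        0.00040663]), 'tau': array([ 2.30495287e-03, -7.22889733e+01, -6.23866367e+01,  7.81235215e-02,
        2.26405263e-02, -3.97423628e-05]), 'eef_pos': array([0.28428611, 0.61203123, 0.23701591]), 'ee_rot': array([[-9.06940084e-01,  4.21259405e-01, -4.44414699e-04],
       [ 4.21259639e-01,  9.06939600e-01, -9.37338572e-04],
       [ 8.19460072e-06, -1.03732390e-03, -9.99999462e-01]]), 'ft_force': array([-0.78736702, -0.31364089, -0.94612982]), 'torque': array([-0.00380166, -0.03464045,  0.01448484]), 'gripper_force': 0.0, 'grip_width': 0.09265433314768576}
```

View pics/top0.png

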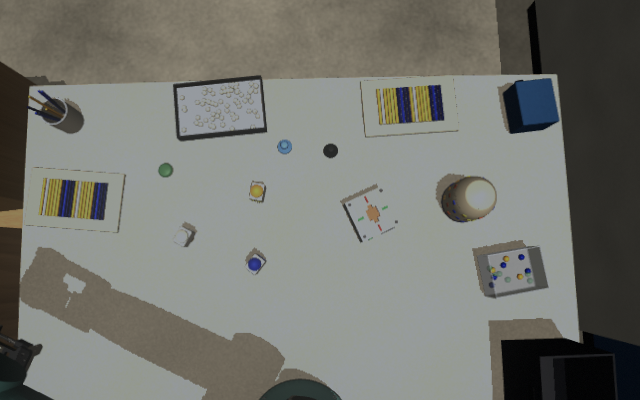

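View pics/scene0.png

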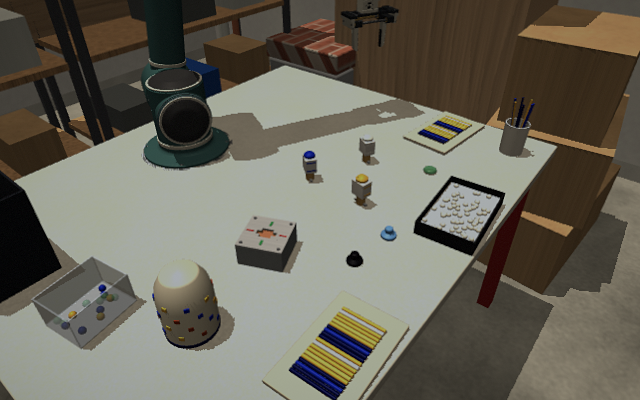

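The top view has the blue lamp at about (256,264), amber at (257,191), white at (183,236), and the socket opening at about (374,213). The scene view has the blue lamp at (310,165) and the socket at (267,233). I'll enlarge these areas.

Run:
```python
from h import *
t=cv2.imread('pics/top0.png'); s=cv2.imread('pics/scene0.png')
def crop(im,u,v,w,h,k): return cv2.resize(im[v:v+h,u:u+w],None,fx=k,fy=k,interpolation=cv2.INTER_CUBIC)
A=np.hstack([crop(t,235,240,40,40,10),crop(t,335,180,70,70,400/70)[:400,:400]])
cv2.imwrite('pics/cropT.png',A)
B=np.hstack([crop(s,290,145,40,40,10),crop(s,230,205,75,75,400/75)[:400,:400]])
cv2.imwrite('pics/cropS.png',B)
```

```text
(no output)
```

View pics/cropT.png

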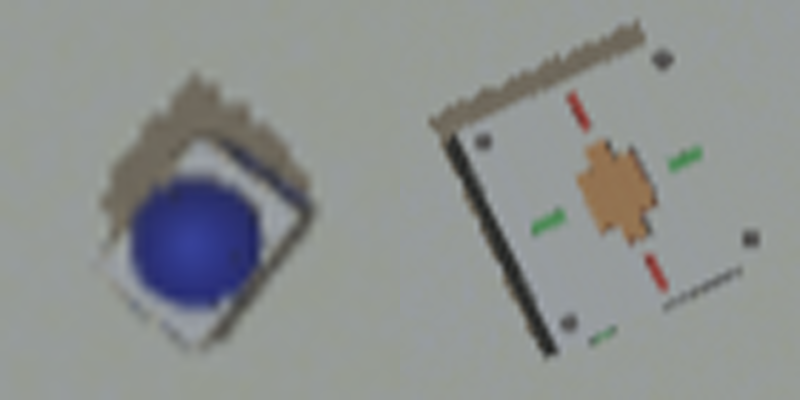

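View pics/cropS.png

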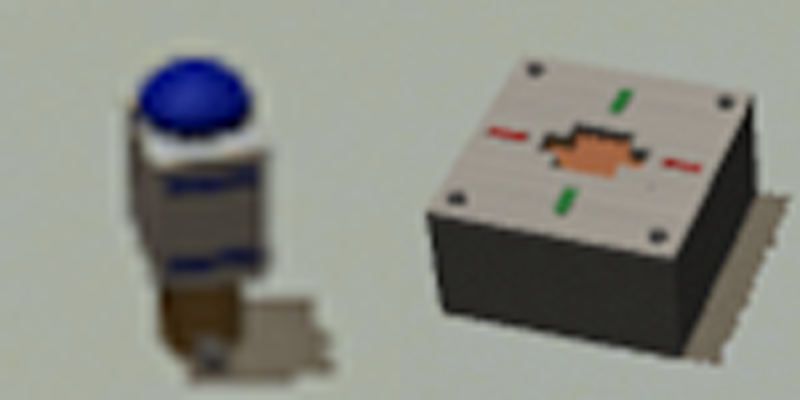

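The enlarged top view shows the lens centred at crop (196,242) and body corners near (103,255), (200,137) and (313,207). The blue-band faces look to the upper right and lower left. The socket's red marks are at (179,111) and (255,272) in its tile, and the green at (148,222) and (285,159). The scene view agrees, with a banded face and a lug towards the camera.

Run:
```python
from h import *
t=load('top0'); s=load('scene0')
def tr(ax): ox,oy,k=ax; return lambda x,y:(ox+(x+.5)/k-.5, oy+(y+.5)/k-.5)
LT=tr((235,240,10)); ST=tr((335,180,400/70)); LS=tr((290,145,10)); SS=tr((230,205,400/75))
g=lambda c,f,x,y,z: onz(c,*f(x,y),z)
print('lens',g(t,LT,196,242,.079), g(s,LS,194,98,.080))
for q in [(103,255),(200,137),(308,207),(200,352)]: print('corner',g(t,LT,*q,.076).round(4))
for nm,c,f,R,G in[('top',t,ST,[(179,111),(255,272)],[(148,222),(285,159)]),('sc',s,SS,[(107,134),(282,165)],[(221,100),(166,202)])]:
    r=[g(c,f,*q,.06) for q in R]; e=[g(c,f,*q,.06) for q in G]
    d=r[0]-r[1]; h=e[0]-e[1]
    print(nm,'c',(r[0]+r[1])/2,(e[0]+e[1])/2,'ang',np.degrees(np.arctan2(d[1],d[0])),np.degrees(np.arctan2(h[1],h[0])))
a=[g(t,LT,*q,.076) for q in [(103,255),(200,137),(308,207)]]
for d in (a[1]-a[0],a[2]-a[1]): print('lamp edge',np.linalg.norm(d),np.degrees(np.arctan2(d[1],d[0])))
print('lamp others',onz(t,257,191,.076),onz(t,183,236,.076))
# scene points: cap bottom, lug, band ends
print('cap bottom front',g(s,LS,200,350,0),'lug',g(s,LS,211,350,.004))
```

```text
lens [0.43647858 0.10502318 0.079     ] [0.43439161 0.1071047  0.08      ]
corner [0.4337 0.1288 0.076 ]
corner [0.4627 0.1041 0.076 ]
corner [0.4446 0.0771 0.076 ]
corner [0.4091 0.1047 0.076 ]
top c [ 0.55860697 -0.19853724  0.06      ] [ 0.55896675 -0.19843136  0.06      ] ang 23.1540835389665 113.2454513713659
sc c [ 0.55780045 -0.19757944  0.06      ] [ 0.55810166 -0.19761757  0.06      ] ang -156.47389539156723 114.07469937054434
lamp edge 0.03800790369586115 -40.46602270978343
lamp edge 0.03245463429136394 -123.89669859091683
lamp others [0.6205453  0.09626614 0.076     ] [0.51002603 0.28496575 0.076     ]
cap bottom front [0.44031941 0.10017498 0.        ] lug [0.44667157 0.09764454 0.004     ]
```

jog_arm(
  deltas=[
    {"x": -0.022,"y": -0.025,"rz": 2},
    {"x": -0.022,"y": -0.025,"rz": 2},
    {"x": -0.022,"y": -0.025,"rz": 2},
    {"x": -0.022,"y": -0.025,"rz": 2},
    {"x": -0.022,"y": -0.025,"rz": 2},
    {"x": -0.022,"y": -0.025,"rz": 2},
    {"x": -0.022,"y": -0.025,"rz": 2},
    {"x": -0.022,"y": -0.025},
  ],
)

```text
schema error: expected keys x, y, z, rx, ry, rz, claw
```

jog_arm(
  deltas=[
    {"x": -0.022,"y": -0.025,"z": 0,"rx": 0,"ry": 0,"rz": 2,"claw": 0.093},
    {"x": -0.022,"y": -0.025,"z": 0,"rx": 0,"ry": 0,"rz": 2,"claw": 0.093},
    {"x": -0.022,"y": -0.025,"z": 0,"rx": 0,"ry": 0,"rz": 2,"claw": 0.093},
    {"x": -0.022,"y": -0.025,"z": 0,"rx": 0,"ry": 0,"rz": 2,"claw": 0.093},
    {"x": -0.022,"y": -0.025,"z": 0,"rx": 0,"ry": 0,"rz": 2,"claw": 0.093},
    {"x": -0.022,"y": -0.025,"z": 0,"rx": 0,"ry": 0,"rz": 2,"claw": 0.093},
    {"x": -0.022,"y": -0.025,"z": 0,"rx": 0,"ry": 0,"rz": 2,"claw": 0.093},
    {"x": -0.022,"y": -0.025,"z": 0,"rx": 0,"ry": 0,"rz": 0,"claw": 0.093},
  ],
)

```text
clock: 0.77
eef_pos: [0.3277, 0.3486, 0.2372]
ee_rot: [[-0.777, 0.63, -0.0], [0.63, 0.777, -0.0], [-0.0, -0.0, -1.0]]
ft_force: [0.4, -0.8, -0.5]
grip_width: 0.0931
gripper_force: 0.0
```

jog_arm(
  deltas=[
    {"x": -0.0296,"y": -0.0151,"z": 0.01,"rx": 0,"ry": 0,"rz": 0,"claw": 0.093},
    {"x": -0.0296,"y": -0.0151,"z": 0.01,"rx": 0,"ry": 0,"rz": 0,"claw": 0.093},
    {"x": -0.0296,"y": -0.0151,"z": 0.01,"rx": 0,"ry": 0,"rz": 0,"claw": 0.093},
    {"x": -0.0296,"y": -0.0151,"z": 0.01,"rx": 0,"ry": 0,"rz": 0,"claw": 0.093},
    {"x": -0.0296,"y": -0.0151,"z": 0.01,"rx": 0,"ry": 0,"rz": 0,"claw": 0.093},
    {"x": -0.0296,"y": -0.0151,"z": 0.01,"rx": 0,"ry": 0,"rz": 0,"claw": 0.093},
    {"x": -0.0296,"y": -0.0151,"z": 0.01,"rx": 0,"ry": 0,"rz": 0,"claw": 0.093},
    {"x": 0,"y": 0,"z": 0,"rx": 0,"ry": 0,"rz": 0,"claw": 0.093},
  ],
)

```text
clock: 1.43
eef_pos: [0.4234, 0.1337, 0.1655]
ee_rot: [[-0.776, 0.631, -0.002], [0.631, 0.776, -0.002], [0.0, -0.003, -1.0]]
ft_force: [0.4, 0.6, -0.4]
grip_width: 0.0931
gripper_force: 0.0
```

jog_arm(
  deltas=[
    {"x": -0.0269,"y": -0.0139,"z": 0,"rx": 0,"ry": 0,"rz": 0,"claw": 0.093},
    {"x": 0,"y": 0,"z": 0.025,"rx": 0,"ry": 0,"rz": 0,"claw": 0.093},
    {"x": 0,"y": 0,"z": 0.025,"rx": 0,"ry": 0,"rz": 0,"claw": 0.093},
    {"x": 0,"y": 0,"z": 0.025,"rx": 0,"ry": 0,"rz": 0,"claw": 0.093},
    {"x": 0,"y": 0,"z": 0.025,"rx": 0,"ry": 0,"rz": 0,"claw": 0.093},
    {"x": 0,"y": 0,"z": 0.0125,"rx": 0,"ry": 0,"rz": 0,"claw": 0.093},
    {"x": 0,"y": 0,"z": 0,"rx": 0,"ry": 0,"rz": 0,"claw": 0.093},
    {"x": 0,"y": 0,"z": 0,"rx": 0,"ry": 0,"rz": 0,"claw": 0.093},
  ],
)

```text
clock: 2.1
eef_pos: [0.4349, 0.1103, 0.0556]
ee_rot: [[-0.778, 0.628, -0.001], [0.628, 0.778, -0.0], [0.0, -0.0, -1.0]]
ft_force: [-0.2, -0.1, 0.4]
grip_width: 0.093
gripper_force: 0.0
```

Run:
```python
from h import *
c=shot('scene','s1'); s=monitor.get_obs(); print(s['eef_pos'])
im=cv2.imread('pics/s1.png')[110:210,260:360]; cv2.imwrite('pics/s1c.png',cv2.resize(im,None,fx=6,fy=6,interpolation=cv2.INTER_CUBIC))
```

```text
[0.43540472 0.11040083 0.05642327]
```

View pics/s1c.png

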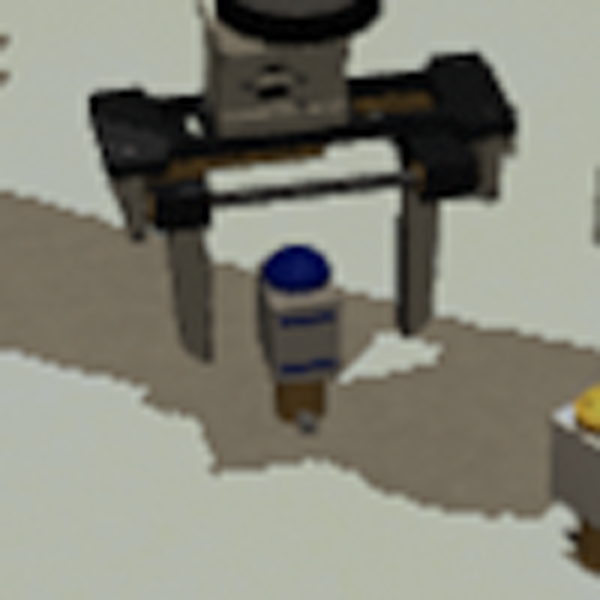

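The open fingers straddle the blue lamp (lens at about (297,268) in the crop). I'll make a small correction, then close.

jog_arm(
  deltas=[
    {"x": -0.0028,"y": -0.0034,"z": 0.0034,"rx": 0,"ry": 0,"rz": 0,"claw": 0.093},
    {"x": 0,"y": 0,"z": 0,"rx": 0,"ry": 0,"rz": 0,"claw": 0.05},
    {"x": 0,"y": 0,"z": 0,"rx": 0,"ry": 0,"rz": 0,"claw": 0.04},
    {"x": 0,"y": 0,"z": 0,"rx": 0,"ry": 0,"rz": 0,"claw": 0.03},
    {"x": 0,"y": 0,"z": 0,"rx": 0,"ry": 0,"rz": 0,"claw": 0.02},
    {"x": 0,"y": 0,"z": 0,"rx": 0,"ry": 0,"rz": 0,"claw": 0.01},
    {"x": 0,"y": 0,"z": 0,"rx": 0,"ry": 0,"rz": 0,"claw": 0},
    {"x": 0,"y": 0,"z": 0,"rx": 0,"ry": 0,"rz": 0,"claw": 0},
  ],
)

```text
clock: 2.82
eef_pos: [0.435, 0.1057, 0.0518]
ee_rot: [[-0.778, 0.628, 0.0], [0.628, 0.778, 0.0], [-0.0, 0.0, -1.0]]
ft_force: [0.1, -0.3, 0.0]
grip_width: 0.0506
gripper_force: 0.0
```

jog_arm(
  deltas=[
    {"x": 0,"y": 0,"z": 0,"rx": 0,"ry": 0,"rz": 0,"claw": 0},
    {"x": 0,"y": 0,"z": 0,"rx": 0,"ry": 0,"rz": 0,"claw": 0},
    {"x": 0,"y": 0,"z": 0,"rx": 0,"ry": 0,"rz": 0,"claw": 0},
    {"x": 0,"y": 0,"z": 0,"rx": 0,"ry": 0,"rz": 0,"claw": 0},
    {"x": 0,"y": 0,"z": 0,"rx": 0,"ry": 0,"rz": 0,"claw": 0},
    {"x": 0,"y": 0,"z": 0,"rx": 0,"ry": 0,"rz": 0,"claw": 0},
  ],
)

```text
clock: 3.32
eef_pos: [0.4349, 0.1057, 0.0517]
ee_rot: [[-0.778, 0.628, -0.0], [0.628, 0.778, -0.0], [0.0, -0.0, -1.0]]
ft_force: [-0.6, -0.2, -0.6]
grip_width: 0.0338
gripper_force: 30.0
```

jog_arm(
  deltas=[
    {"x": 0,"y": 0,"z": -0.018,"rx": 0,"ry": 0,"rz": 0,"claw": 0},
    {"x": 0,"y": 0,"z": -0.03,"rx": 0,"ry": 0,"rz": 0,"claw": 0},
    {"x": 0,"y": 0,"z": -0.03,"rx": 0,"ry": 0,"rz": 0,"claw": 0},
    {"x": 0,"y": 0,"z": -0.03,"rx": 0,"ry": 0,"rz": 0,"claw": 0},
    {"x": -0.015,"y": -0.008,"z": 0,"rx": 0,"ry": 0,"rz": 0,"claw": 0},
    {"x": -0.025,"y": -0.014,"z": 0,"rx": 0,"ry": 0,"rz": 0,"claw": 0},
    {"x": -0.025,"y": -0.014,"z": 0,"rx": 0,"ry": 0,"rz": 0,"claw": 0},
    {"x": -0.025,"y": -0.014,"z": 0,"rx": 0,"ry": 0,"rz": 0,"claw": 0},
  ],
)

```text
clock: 3.98
eef_pos: [0.4738, 0.0092, 0.1599]
ee_rot: [[-0.779, 0.628, 0.0], [0.628, 0.779, -0.0], [-0.0, 0.0, -1.0]]
ft_force: [-0.2, 1.3, -1.1]
grip_width: 0.0338
gripper_force: 30.0
```

jog_arm(
  deltas=[
    {"x": -0.025,"y": -0.014,"z": 0,"rx": 0,"ry": 0,"rz": 0,"claw": 0},
    {"x": -0.025,"y": -0.014,"z": 0,"rx": 0,"ry": 0,"rz": 0,"claw": 0},
    {"x": -0.025,"y": -0.014,"z": 0,"rx": 0,"ry": 0,"rz": 0,"claw": 0},
    {"x": -0.025,"y": -0.014,"z": 0,"rx": 0,"ry": 0,"rz": 0,"claw": 0},
    {"x": -0.025,"y": -0.014,"z": 0,"rx": 0,"ry": 0,"rz": 0,"claw": 0},
    {"x": -0.025,"y": -0.014,"z": 0,"rx": 0,"ry": 0,"rz": 0,"claw": 0},
    {"x": -0.025,"y": -0.014,"z": 0,"rx": 0,"ry": 0,"rz": 0,"claw": 0},
    {"x": -0.01,"y": -0.006,"z": 0,"rx": 0,"ry": 0,"rz": 0,"claw": 0},
  ],
)

```text
clock: 4.65
eef_pos: [0.5528, -0.1896, 0.1592]
ee_rot: [[-0.777, 0.629, -0.0], [0.629, 0.777, -0.0], [0.0, -0.001, -1.0]]
ft_force: [0.0, -0.4, -1.0]
grip_width: 0.0342
gripper_force: 30.0
```

jog_arm(
  deltas=[
    {"x": 0,"y": 0,"z": 0,"rx": 0,"ry": 0,"rz": -6,"claw": 0},
    {"x": 0,"y": 0,"z": 0,"rx": 0,"ry": 0,"rz": -7,"claw": 0},
    {"x": 0,"y": 0,"z": 0,"rx": 0,"ry": 0,"rz": -7,"claw": 0},
    {"x": 0,"y": 0,"z": 0,"rx": 0,"ry": 0,"rz": -7,"claw": 0},
    {"x": 0,"y": 0,"z": 0,"rx": 0,"ry": 0,"rz": -7,"claw": 0},
    {"x": 0,"y": 0,"z": 0,"rx": 0,"ry": 0,"rz": -7,"claw": 0},
    {"x": 0,"y": 0,"z": 0,"rx": 0,"ry": 0,"rz": -7,"claw": 0},
    {"x": 0,"y": 0,"z": 0,"rx": 0,"ry": 0,"rz": -7,"claw": 0},
  ],
)

```text
clock: 5.32
eef_pos: [0.552, -0.1865, 0.1595]
ee_rot: [[-0.959, -0.283, -0.0], [-0.283, 0.959, 0.0], [0.0, 0.0, -1.0]]
ft_force: [0.3, -0.3, -1.0]
grip_width: 0.0339
gripper_force: 30.0
```

jog_arm(
  deltas=[
    {"x": 0,"y": 0,"z": 0,"rx": 0,"ry": 0,"rz": -6,"claw": 0},
    {"x": 0,"y": 0,"z": 0,"rx": 0,"ry": 0,"rz": 0,"claw": 0},
    {"x": 0,"y": 0,"z": 0,"rx": 0,"ry": 0,"rz": 0,"claw": 0},
    {"x": 0,"y": 0,"z": 0,"rx": 0,"ry": 0,"rz": 0,"claw": 0},
  ],
)

```text
clock: 5.65
eef_pos: [0.5521, -0.1867, 0.1596]
ee_rot: [[-0.928, -0.373, -0.0], [-0.373, 0.928, 0.0], [0.0, 0.0, -1.0]]
ft_force: [0.3, -0.8, -0.9]
grip_width: 0.0339
gripper_force: 30.0
```

jog_arm(
  deltas=[
    {"x": -0.0014,"y": -0.0127,"z": 0.012,"rx": 0,"ry": 0,"rz": -1.5,"claw": 0},
    {"x": 0,"y": 0,"z": 0.015,"rx": 0,"ry": 0,"rz": 0,"claw": 0},
    {"x": 0,"y": 0,"z": 0,"rx": 0,"ry": 0,"rz": 0,"claw": 0},
    {"x": 0,"y": 0,"z": 0,"rx": 0,"ry": 0,"rz": 0,"claw": 0},
  ],
)

```text
clock: 5.98
eef_pos: [0.5579, -0.1979, 0.1322]
ee_rot: [[-0.917, -0.398, -0.002], [-0.398, 0.917, 0.001], [0.001, 0.001, -1.0]]
ft_force: [0.3, 0.2, -0.8]
grip_width: 0.0338
gripper_force: 30.0
```

Run:
```python
from h import *
c=shot('scene','s2'); s=monitor.get_obs(); p=s['eef_pos']; print(p,s['ee_rot'][:2,1])
x0,y0=225,175
im=cv2.imread('pics/s2.png')[y0:y0+75,x0:x0+100]; cv2.imwrite('pics/s2c.png',cv2.resize(im,None,fx=8,fy=8,interpolation=cv2.INTER_CUBIC))
ax=s['ee_rot'][:,1]; X=np.array([ax[1],-ax[0],0])
cr=lambda q:((proj(c,q)-[x0,y0]+.5)*8-.5).round(1)
for n,d in [('lens base',.023),('top',.037),('foot',-.053)]: print(n,cr(p+[0,0,d]))
for sgn in(1,-1): print('lug',cr(p+[0,0,-.049]+sgn*.022*X))
for zz,n in((.023,'bodytop'),(-.023,'bodybot')): print(n,[cr(p+a*.022*X+b*.017*ax+[0,0,zz]) for a,b in((1,1),(1,-1),(-1,-1),(-1,1))])
print('cap bottom L/R',[cr(p+[0,0,-.053]+q) for q in(.0125*np.array([np.cos(a),np.sin(a),0]) for a in np.radians(np.arange(0,360,45)))])
```

```text
[ 0.55821289 -0.19795836  0.13312548] [-0.39869945  0.91708162]
lens base [303.8 197.9]
top [299.6 156.3]
foot [325.6 412. ]
lug [397.4 413.9]
lug [252.2 388.6]
bodytop [array([401. , 174.3]), array([358.2, 246.9]), array([205. , 221.9]), array([251.4, 150.6])]
bodybot [array([411.7, 305.7]), array([370.3, 379.8]), array([221.2, 354.2]), array([265.9, 281.5])]
cap bottom L/R [array([357.3, 429.5]), array([369.5, 408.7]), array([355.9, 390. ]), array([324.9, 384.3]), array([294.2, 394.6]), array([281.5, 415.3]), array([294.7, 434.3]), array([326.3, 440.3])]
```

View pics/s2c.png

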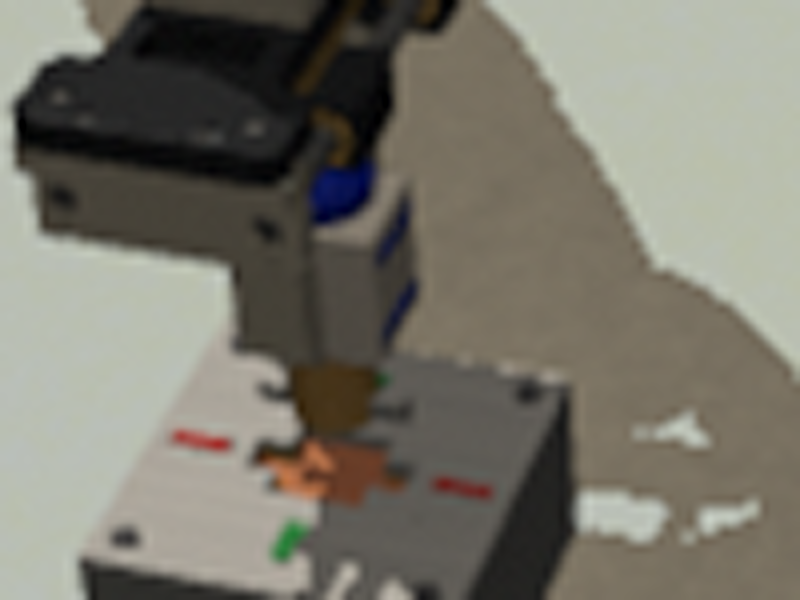

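The picture shows the lamp about 20 mm above the socket. The lugs are at about (262,388) and (408,411), the cap bottom is centred near x=333, and the socket's red marks are at (202,441) and (462,488). I'll compare lamp and socket within this one image.

```bash
python3 - <<'E'
from h import *
c=load('s2'); x0,y0=225,175
g=lambda x,y,z: onz(c,x0+(x+.5)/8-.5,y0+(y+.5)/8-.5,z)
p=np.array([.5582,-.1980,.1331])
X=np.array([.917,.399,0]);Y=np.array([-.399,.917,0])
m=(g(202,441,.06)+g(462,488,.06))/2; d=g(462,488,.06)-g(202,441,.06); print('socket',m,np.degrees(np.arctan2(d[1],d[0])))
def rel(q,n): q=q-p; print(n,'rel TCP X,Y mm',(q@X*1e3).round(1),(q@Y*1e3).round(1))
rel(m,'socket')
rel((g(262,388,.0841)+g(408,411,.0841))/2,'lug mid')
d=g(408,411,.0841)-g(262,388,.0841); print('lug len',np.linalg.norm(d),np.degrees(np.arctan2(d[1],d[0])))
rel(g(410,182,.156)-.022*X-.017*Y,'body corner'); rel(g(372,250,.156)-.022*X+.017*Y,'front corner')
E
python3 - <<'E'
import sys; sys.path.insert(0,'.')
import os; os.chdir('.')
import cv2
im=cv2.imread('pics/s2.png')[208:248,245:295]; cv2.imwrite('pics/s2d.png',cv2.resize(im,None,fx=15,fy=15,interpolation=cv2.INTER_CUBIC))
E
```

```text
socket [ 0.55779931 -0.19757806  0.06      ] 23.245736044352668
socket rel TCP X,Y mm -0.2 0.5
lug mid rel TCP X,Y mm 2.6 1.5
lug len 0.043866562343725386 24.75694571838335
body corner rel TCP X,Y mm 3.6 -2.6
front corner rel TCP X,Y mm 4.0 -0.2
```

View pics/s2d.png

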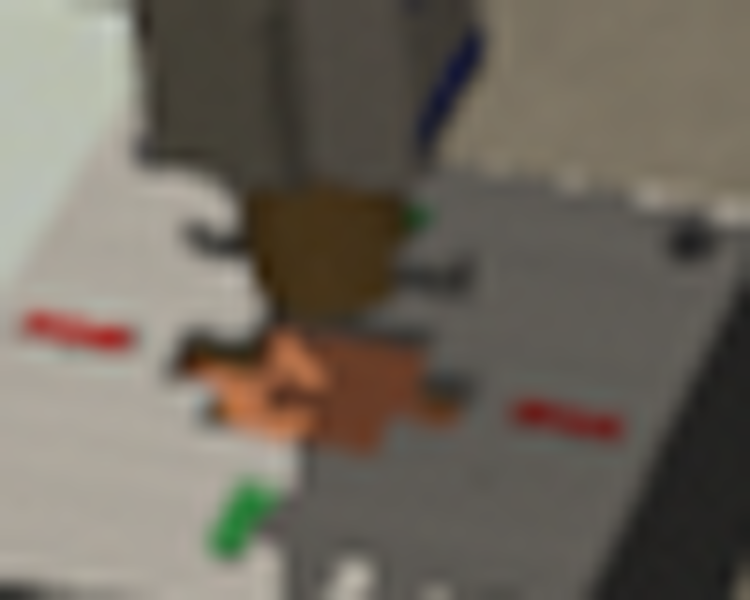

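The close crop gives lug tips at about (188,236) and (470,275). That puts the lamp about 3 mm along +X from the socket centre, so I'll shift it and come down to just inside the mouth.

jog_arm(
  deltas=[
    {"x": 0.003,"y": 0.0003,"z": 0,"rx": 0,"ry": 0,"rz": 0,"claw": 0},
    {"x": 0,"y": 0,"z": 0.009,"rx": 0,"ry": 0,"rz": 0,"claw": 0},
    {"x": 0,"y": 0,"z": 0.006,"rx": 0,"ry": 0,"rz": 0,"claw": 0},
    {"x": 0,"y": 0,"z": 0.004,"rx": 0,"ry": 0,"rz": 0,"claw": 0},
    {"x": 0,"y": 0,"z": 0.004,"rx": 0,"ry": 0,"rz": 0,"claw": 0},
    {"x": 0,"y": 0,"z": 0,"rx": 0,"ry": 0,"rz": 0,"claw": 0},
  ],
)

```text
clock: 6.53
eef_pos: [0.5552, -0.199, 0.1087]
ee_rot: [[-0.916, -0.4, -0.001], [-0.4, 0.916, 0.0], [0.001, 0.001, -1.0]]
ft_force: [0.5, -1.0, -0.5]
grip_width: 0.0338
gripper_force: 30.0
```

jog_arm(
  deltas=[
    {"x": 0,"y": 0,"z": 0.003,"rx": 0,"ry": 0,"rz": 0,"claw": 0},
    {"x": 0,"y": 0,"z": 0.003,"rx": 0,"ry": 0,"rz": 0,"claw": 0},
    {"x": 0,"y": 0,"z": 0.002,"rx": 0,"ry": 0,"rz": 0,"claw": 0},
    {"x": 0,"y": 0,"z": 0,"rx": 0,"ry": 0,"rz": 0,"claw": 0},
  ],
)

```text
clock: 6.87
eef_pos: [0.5555, -0.199, 0.1017]
ee_rot: [[-0.916, -0.4, 0.0], [-0.4, 0.916, -0.0], [-0.0, -0.0, -1.0]]
ft_force: [-0.4, 0.0, 2.4]
grip_width: 0.0339
gripper_force: 30.0
```

jog_arm(
  deltas=[
    {"x": 0,"y": 0,"z": 0.003,"rx": 0,"ry": 0,"rz": 0,"claw": 0},
    {"x": 0,"y": 0,"z": 0.003,"rx": 0,"ry": 0,"rz": 0,"claw": 0},
    {"x": 0,"y": 0,"z": 0.0025,"rx": 0,"ry": 0,"rz": 0,"claw": 0},
    {"x": 0,"y": 0,"z": 0,"rx": 0,"ry": 0,"rz": 0,"claw": 0},
    {"x": 0,"y": 0,"z": 0,"rx": 0,"ry": 0,"rz": 0,"claw": 0},
  ],
)

```text
clock: 7.28
eef_pos: [0.5557, -0.1991, 0.0938]
ee_rot: [[-0.916, -0.4, 0.001], [-0.4, 0.916, -0.0], [-0.001, -0.0, -1.0]]
ft_force: [-1.5, 0.6, 8.3]
grip_width: 0.034
gripper_force: 30.0
```

jog_arm(
  deltas=[
    {"x": 0,"y": 0,"z": 0.0015,"rx": 0,"ry": 0,"rz": 0,"claw": 0},
    {"x": 0,"y": 0,"z": 0.0015,"rx": 0,"ry": 0,"rz": 0,"claw": 0},
    {"x": 0,"y": 0,"z": 0,"rx": 0,"ry": 0,"rz": 0,"claw": 0},
    {"x": 0,"y": 0,"z": 0,"rx": 0,"ry": 0,"rz": 0,"claw": 0},
  ],
)

```text
clock: 7.62
eef_pos: [0.5557, -0.1991, 0.0916]
ee_rot: [[-0.916, -0.4, 0.001], [-0.4, 0.916, -0.0], [-0.001, -0.001, -1.0]]
ft_force: [-4.3, 1.2, 15.4]
grip_width: 0.0338
gripper_force: 30.0
```

jog_arm(
  deltas=[
    {"x": 0.0006,"y": 0,"z": 0,"rx": 0,"ry": 0,"rz": 0,"claw": 0},
    {"x": 0,"y": 0.0003,"z": 0,"rx": 0,"ry": 0,"rz": 6,"claw": 0},
    {"x": 0,"y": 0.0004,"z": 0,"rx": 0,"ry": 0,"rz": 7,"claw": 0},
    {"x": 0,"y": 0.0003,"z": 0,"rx": 0,"ry": 0,"rz": 6,"claw": 0},
    {"x": 0,"y": 0.0003,"z": 0,"rx": 0,"ry": 0,"rz": 6,"claw": 0},
    {"x": 0,"y": 0,"z": 0,"rx": 0,"ry": 0,"rz": 0,"claw": 0},
  ],
)

```text
clock: 8.12
eef_pos: [0.5557, -0.1983, 0.0916]
ee_rot: [[-0.999, 0.032, 0.003], [0.032, 0.999, -0.001], [-0.003, -0.001, -1.0]]
ft_force: [2.9, -0.5, 9.3]
grip_width: 0.0339
gripper_force: 30.0
```

jog_arm(
  deltas=[
    {"x": 0,"y": 0.0003,"z": 0.0005,"rx": 0,"ry": 0,"rz": 6,"claw": 0},
    {"x": 0,"y": 0.0004,"z": 0.0005,"rx": 0,"ry": 0,"rz": 7,"claw": 0},
    {"x": 0,"y": 0.0004,"z": 0,"rx": 0,"ry": 0,"rz": 7,"claw": 0},
    {"x": 0,"y": 0.0004,"z": 0,"rx": 0,"ry": 0,"rz": 7,"claw": 0},
    {"x": 0,"y": 0.0003,"z": 0,"rx": 0,"ry": 0,"rz": 6,"claw": 0},
    {"x": 0,"y": 0,"z": 0,"rx": 0,"ry": 0,"rz": 0,"claw": 0},
  ],
)

```text
clock: 8.62
eef_pos: [0.5566, -0.1972, 0.0916]
ee_rot: [[-0.821, 0.571, 0.005], [0.571, 0.821, -0.003], [-0.006, 0.0, -1.0]]
ft_force: [3.2, -4.6, 15.9]
grip_width: 0.0338
gripper_force: 30.0
```

Run:
```python
from h import *
s=monitor.get_obs(); print(s['eef_pos'],s['ee_rot'][:2,1],s['ft_force'],s['torque'],s['joint_pos'][5])
```

```text
[ 0.55657201 -0.19723491  0.09157929] [0.57098941 0.82095728] [ 3.17691062 -4.55470307 15.888483  ] [-0.90691935 -0.6330678   0.13974436] -1.3463034974798886
```

jog_arm(
  deltas=[
    {"x": -0.0007,"y": 0.0002,"z": 0,"rx": 0,"ry": 0,"rz": 6,"claw": 0},
    {"x": 0,"y": 0.0004,"z": 0,"rx": 0,"ry": 0,"rz": 7,"claw": 0},
    {"x": 0,"y": 0.0004,"z": 0,"rx": 0,"ry": 0,"rz": 7,"claw": 0},
    {"x": 0,"y": 0.0003,"z": 0,"rx": 0,"ry": 0,"rz": 6,"claw": 0},
    {"x": 0,"y": 0,"z": 0,"rx": 0,"ry": 0,"rz": 0,"claw": 0},
    {"x": 0,"y": 0,"z": 0,"rx": 0,"ry": 0,"rz": 0,"claw": 0},
  ],
)

```text
clock: 9.12
eef_pos: [0.5576, -0.1969, 0.0915]
ee_rot: [[-0.493, 0.87, 0.004], [0.87, 0.493, -0.003], [-0.004, 0.002, -1.0]]
ft_force: [-1.0, -5.1, 17.4]
grip_width: 0.0341
gripper_force: 30.0
```

Run:
```python
from h import *
s=monitor.get_obs(); print(s['eef_pos'],s['ee_rot'][:2,1],s['ft_force'],s['torque'],s['joint_pos'][5])
```

```text
[ 0.55762475 -0.19685182  0.09153131] [0.8699245  0.49318173] [-0.98306446 -5.14299344 17.38387104] [-1.09719556  0.2081578   0.14928053] -0.8973184209590062
```

jog_arm(
  deltas=[
    {"x": -0.0005,"y": 0,"z": 0,"rx": 0,"ry": 0,"rz": 2,"claw": 0},
    {"x": 0,"y": 0,"z": 0,"rx": 0,"ry": 0,"rz": 2,"claw": 0},
    {"x": 0,"y": 0,"z": 0,"rx": 0,"ry": 0,"rz": 0,"claw": 0},
    {"x": 0,"y": 0,"z": 0,"rx": 0,"ry": 0,"rz": 0,"claw": 0},
    {"x": 0,"y": 0,"z": 0,"rx": 0,"ry": 0,"rz": 0,"claw": 0},
  ],
)

```text
clock: 9.53
eef_pos: [0.5576, -0.1971, 0.0915]
ee_rot: [[-0.432, 0.902, 0.003], [0.902, 0.432, -0.002], [-0.003, 0.002, -1.0]]
ft_force: [-3.1, -2.6, 19.5]
grip_width: 0.0336
gripper_force: 30.0
```

Run:
```python
from h import *
s=monitor.get_obs(); print(s['eef_pos'],s['ee_rot'][:2,1],s['ft_force'],s['torque'],s['joint_pos'][5])
c=shot('scene','s3')
im=cv2.imread('pics/s3.png')[190:265,225:325]; cv2.imwrite('pics/s3c.png',cv2.resize(im,None,fx=8,fy=8,interpolation=cv2.INTER_CUBIC))
```

```text
[ 0.55760364 -0.19706633  0.09151942] [0.90189593 0.4319503 ] [-3.10382471 -2.64706361 19.51163292] [-0.62937556  0.79301     0.138581  ] -0.8287537595655817
```

View pics/s3c.png

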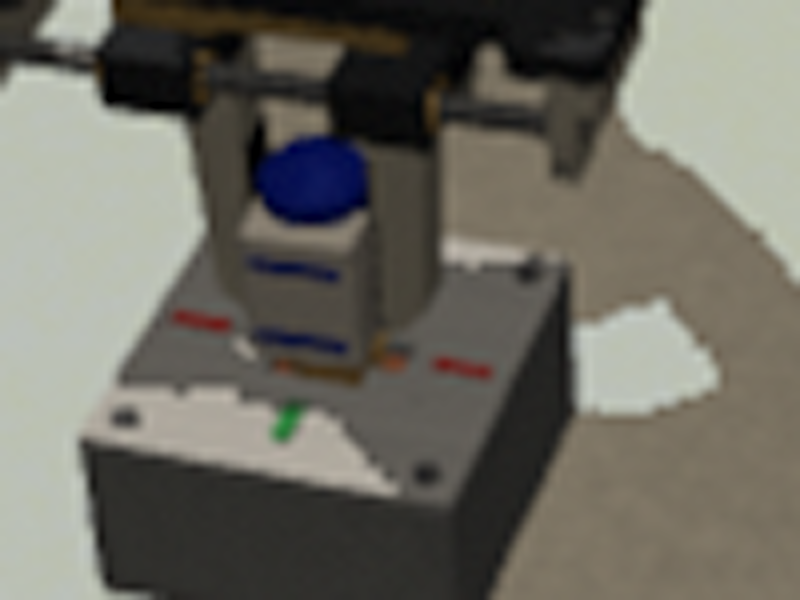

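The lamp sits deep in the socket, with its banded face (250–350, 265–345) towards the green mark at (288,422). The torque shows no clear end stop yet, so I'll turn a little further.

jog_arm(
  deltas=[
    {"x": 0,"y": 0,"z": 0,"rx": 0,"ry": 0,"rz": 2,"claw": 0},
    {"x": 0,"y": 0,"z": 0,"rx": 0,"ry": 0,"rz": 2,"claw": 0},
    {"x": 0,"y": 0,"z": 0,"rx": 0,"ry": 0,"rz": 0,"claw": 0},
    {"x": 0,"y": 0,"z": 0,"rx": 0,"ry": 0,"rz": 0,"claw": 0},
    {"x": 0,"y": 0,"z": 0,"rx": 0,"ry": 0,"rz": 0,"claw": 0},
  ],
)

```text
clock: 10.0
eef_pos: [0.5576, -0.1971, 0.0915]
ee_rot: [[-0.369, 0.93, 0.003], [0.93, 0.369, -0.003], [-0.003, 0.002, -1.0]]
ft_force: [-3.1, -3.4, 19.2]
grip_width: 0.034
gripper_force: 30.2
```

Run:
```python
from h import *
s=monitor.get_obs(); p=s['eef_pos']; print(p,s['ee_rot'][:2,1],s['ft_force'],s['torque'],s['joint_pos'][5],s['grip_width'])
c=load('s3')
for a in (25.6,30,35,40,50):
    Y=np.array([np.cos(np.radians(a)),np.sin(np.radians(a)),0]); X=np.array([Y[1],-Y[0],0])
    q=[proj(c,p+[0,0,.015]+.025*X+b*.017*Y)-[225,190] for b in(-1,1)]; d=q[1]-q[0]
    print(a,(q[0]*8).round(),(q[1]*8).round(),d[1]/d[0])
```

```text
[ 0.55757209 -0.19714401  0.09151562] [0.92958481 0.36860467] [-3.11866654 -3.36440984 19.18106076] [-0.82720892  0.83743336  0.88694107] -0.7595011549500368 0.03395481333603816
25.6 [228. 261.] [345. 278.] 0.14714527687090326
30 [233. 265.] [353. 276.] 0.09415032547625624
35 [240. 269.] [362. 273.] 0.036408523665618184
40 [247. 272.] [370. 270.] -0.019682282089367335
50 [263. 278.] [386. 262.] -0.1305588122061265
```

jog_arm(
  deltas=[
    {"x": 0,"y": 0,"z": 0,"rx": 0,"ry": 0,"rz": -1.5,"claw": 0},
    {"x": 0,"y": 0,"z": 0,"rx": 0,"ry": 0,"rz": 0,"claw": 0},
    {"x": 0,"y": 0,"z": 0,"rx": 0,"ry": 0,"rz": 0,"claw": 0},
    {"x": 0,"y": 0,"z": 0,"rx": 0,"ry": 0,"rz": 0,"claw": 0},
    {"x": 0,"y": 0,"z": 0,"rx": 0,"ry": 0,"rz": 0,"claw": 0},
    {"x": 0,"y": 0,"z": 0,"rx": 0,"ry": 0,"rz": 0,"claw": 0},
  ],
)

```text
clock: 10.5
eef_pos: [0.5575, -0.1972, 0.0915]
ee_rot: [[-0.392, 0.92, 0.003], [0.92, 0.392, -0.003], [-0.003, 0.002, -1.0]]
ft_force: [-4.2, -2.9, 19.7]
grip_width: 0.0337
gripper_force: 30.1
```

Run:
```python
from h import *
s=monitor.get_obs(); print(s['eef_pos'],s['ee_rot'][:2,1],s['ft_force'],s['torque'],s['gripper_force'])
if s['torque'][2]>.2 and s['ft_force'][2]>12: print(robot.sign_off())
```

```text
[ 0.5575361  -0.19716222  0.0915074 ] [0.91975947 0.39247962] [-4.16793951 -2.89542911 19.65554686] [-0.82963049  0.90755344  0.48406197] 30.065875947475433
the job is handed in; nothing more can be done
None
```

I handed the job in with the blue lamp still gripped at 30 N in the test socket, pressed to the bottom of the spring (about 20 N down) and turned clockwise to the stop (about 0.5 N m held against it); the sign-off returned no verdict.

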